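Show the aluminium horseshoe to the inspection camera

ROBOT

A 6-joint arm with a two-finger parallel gripper is mounted at the origin on the work surface. World frame = base frame: x ahead of the robot, y to its left, z up, the work surface at z = 0. Lengths are in m, angles in rad, forces in N, time in s.
With the tool pointing down it reaches from about 0.275 to 0.975 m from the base axis. Payload 8.4 kg.
Tool frame: the origin (TCP) lies midway between the tips of the shut fingers; the grasp point (between the pads) lies grasp_offset behind it (grasp_offset is the distance from the TCP to the grasp point, in m); x points along the fingers, y is the direction in which the jaws open and shut, and the axes are right-handed (so a half turn about x gives the same grasp; the last joint's range is limited). The gripper opens to 92 mm and grips with 3 to 60 N. Pads are 20 mm wide; open, the fingers measure 128 mm over their backs; the gripper's body (75 mm by 189 mm) begins 69 mm behind the grasp point.
Start: joints at [-1.282, 0.353, 1.633, -0, 1.155, -0.002], TCP at [0.179, -0.599, 0.215] pointing down, gripper open.
Joint ranges: [-2.63, 2.63], [-0.92, 2.1], [0.06, 2.66], [-1.3, 4.44], [0, 2.69], [-3.02, 3.02]. Speed limits (rad/s): [2.22, 2.22, 2.79, 3.14, 3.14, 3.14].

INTERFACE

Orientations are given as a rotation vector (axis times angle).
In Python, from workcell import * gives the robot as it stands. The module is installed in compiled form; this text tells all that it offers.
- The arm moves only by the shell command python3 -m jog 'ROWS'. ROWS is JSON, a list of rows, each a list of 3 entries, a list of its own where there are three numbers: the shift along the tool's x, y, z in mm, then the turn, a rotation vector about the tool's x, y, z in degrees, then the gripper's target within -1 to 1 (shut at 1, half-way at 0, fully open at -1). A call has 1 to 8 rows; each row is the pose to reach, as a shift and turn from the pose commanded when the call began, along the tool's axes at that moment; what a row does not reach only later rows make up. A row lasts 1/8 s, in which the tool goes at most 62.5 mm and 10.7 degrees, less where a joint would pass 70% of its speed; a pose out of reach is approached as far as the arm can. A call with a gripper value outside its range is refused whole. The fingers move at their own pace and stop on an object; the grip force is fixed at half the most. Time passes only in rows, so rows that repeat a pose let the fingers close. It gives the time, the measured TCP pose, the force and the opening at its end, in the units of the state.
- read_state(): the state, without advancing time (a new reading comes with each control period).
- get_image(name): name is "scene" or "top" or "wrist"; returns the picture (420x560x3 uint8, red, green, blue); there is no depth.
- camera_model(name): a dict with "vertical_fov" (degrees; the focal length in pixels is half the picture's height over the tangent of half this angle, whatever the lens; pixels are square), "cx", "cy" (the principal point, pixels), "position" and "rotation" of the camera in the world; the wrist camera has in their place "T_tool_cam" (4x4, takes a point from camera to tool coordinates, whose origin is the TCP and whose axes are the tool frame's). Camera axes: x right, y down, z forward; pixel columns grow to the right and rows downward; lengths in m; the calibration is good to about 2 mm. A picture is of the moment at which its call begins: read the wrist's pose just before it. camera_model takes no time and is no camera call.
- finish_job(): hands the job in, once; it reports no verdict.
The state is a dict: "t": time; "joint_pos": joint angles; "qvel": joint speeds; "joint_efforts": joint torques, N m; "tool_pos": TCP position; "orientation": TCP orientation; "ft_force": force on the tool from outside, world axes, zero at the start; "wrist_torque": the same for the moment, N m; "opening": finger opening in m.
Only numpy, scipy, OpenCV 4.12 (cv2) and the standard library are available. Lean on these libraries where they do the work, as an engineer would, in place of code of your own. Each camera call takes 0.05 s, during which the arm holds its last target. There are 200 camera calls.

TASK

The finished pony shoes are in the green steel case, shut with its hasp over the staple. Swing the hasp off, open the lid past upright, where it stays, take out the one bright aluminium shoe (leave the two dark steel ones standing in their slots) and hold it up in the air to the inspection camera: toe up, the ground side with the crease and nail holes square to the lens, its middle centred on the lens and 150 mm in front of it. Finish while still holding it there, steady, and leave the camera and everything else on the bench undisturbed.

Things in the scene. Friction and masses are not known exactly. Their poses are not given: they have to be found in the camera images.
- case: Green steel case fixed to the bench, 130 mm front to back (its x), 222 mm long (its y), 108 mm high to the rim, 132 mm with the shut lid; sheet 3 mm. Origin on the bench under its centre, z up. Its front, with hasp and staple, is the -x side; the lid's hinge runs along y at the top of the +x side.
- rack (a point): Floor of the middle slot of the wooden rack in the case, 10 mm above the bench, axes as case. Shoes stand in three slots 12 mm wide, 30 mm deep, at y = -56, 0, +56 mm, x within 3 mm of 0; toes 118 mm above the bench, 10 mm above the rim. Free room at a shoe's face: 47 mm to the next shoe, 47 mm to the end wall: open the fingers at most about 50 mm there.
- lid (a joint): Lid angle: 0 shut, 1.57 upright, 1.9 rad at its stop. A tray 24 mm deep, 130 mm from hinge to front edge, 0.3 kg. A stiff hinge (about 0.45 N m) keeps it at whatever angle it is left. It cannot be raised more than a few mm while the hasp is over the staple. Open, its edge stands about 240 mm above the bench and a swung-out hasp up to 70 mm higher.
- lid_hinge (a point): On the lid's hinge axis at mid-length: 65 mm behind the case's centre (case +x), 108 mm above the bench. The axis is the case's y. The frame turns with the lid: -x points from the hinge to the lid's front edge.
- lid_handle (a point): Middle of the bar of the bow handle on the lid: a round steel bar 8 mm thick, 90 mm long, parallel to the hinge, 105 mm from the hinge (lid -x) and 60 mm above the lid's rim, so 36 mm above the lid's top and 168 mm above the bench when shut. Pinched across its thickness, it turns between the fingers as the lid swings. There are 32 mm between bar and lid for a finger.
- hasp (a joint): Hasp angle relative to the lid: 0 hanging flat down on the case's front over the staple (at most 0.12 at the start), 1.57 sticking straight out to the front, 3.0 rad at its stop, almost straight up from the shut lid. Free of the staple above about 0.35. Light friction (0.03 N m) keeps it where it is left.
- hasp_hinge (a point): On the hasp's hinge axis (parallel to the lid's), mid-width, at the lid's front: 134 mm from the lid hinge (lid -x), 18 mm above the lid's rim, so 126 mm above the bench when shut. The hasp is a steel strap 20 mm wide, 3 mm thick, 58 mm long from this axis, slotted for the staple, which stands 14 mm out from the case's front, 88 mm above the bench.
- hasp_tab (a point): Middle of the tab at the hasp's end: a lip 20 mm wide (along the hinge axis), 4 mm thick, 22 mm out from the strap; 56 mm from the hasp hinge along the strap, 14 mm out from it. Hasp down: 70 mm above the bench, 18 mm before the case. Pinch it across the 20 mm, gripper tilted 30 degrees away from the case to clear the lid; turn the gripper with the hasp, a tight pinch hardly lets it turn.
- alu_shoe: Bright aluminium horseshoe, 0.12 kg, 104 mm wide (y), 108 tall (z), 9 thick (x), web 20 mm. Stands on its heels, rounded toe up. Origin at the bottom midway between the heels, mid-thickness; +x is the ground side (dark crease, nail holes), +z to the toe. In the case +x looks along the case's -y; its slot varies. Grasp the toe from above across the 9 mm: its top 20 mm is solid.
- alu_shoe_mid (a point): The middle of the aluminium shoe, 54 mm above its heels, mid-thickness, in the open centre; axes as alu_shoe.
- steel_shoe_a: A dark steel horseshoe of the same size and build, 0.34 kg, in another slot. To be left there.
- steel_shoe_b: The other dark steel horseshoe, likewise.
- lens (a point): Centre of the inspection camera's front glass. The lens looks level along its -x; z up. Height 190 to 250 mm above the bench, it varies. Barrel 40 mm, white ring light 68 mm across 12 mm behind the glass, grey body 56 x 50 mm to 70 mm behind it. A shoe square to the lens, ground side to it, has its +x along this +x.
- camera_stand: The camera's fixed stand: black foot 110 x 100 mm, 14 mm high, with a column 334 mm high. Origin on the bench straight under the lens glass; x, y as lens.
- hammer: Hammer lying on the bench along its x, wooden handle to -x. Not to be disturbed.
- tongs: Blacksmith's tongs lying on the bench, 340 mm long along x, 70 mm over the reins, 16 mm high. Not to be disturbed.
- nail_tin: Open red tin with horseshoe nails, 100 x 75 x 40 mm. Not to be disturbed.
- brush: Small brush with a wooden handle lying on the bench along its x. Not to be disturbed.
- chisel: Cold chisel lying on the bench, 170 mm long along x, 16 mm high. Not to be disturbed.

How it is judged:
By the outcome, as a careful person would: the job done as asked, in the order asked, and still so for the second after the job is handed in, while the arm keeps its last pose, push and grip.
It also fails if it takes over 64 s, if anything falls off the work surface, if the arm or the gripper's body presses on something with over 40 N, if the wrist force passes 120 N, or if a joint passes its speed limit or range.

## Working session

There is one attempt and no reset: what is moved stays moved. The work goes in short steps, Python scripts to look and compute and a shell command to move; the robot and the scene stay as the last step left them, time stands still between calls to the robot, and variables do not carry over. Pictures are saved under pics/ and viewed, about 8 in all and at most 12, crops included, and the job is handed in when it is done.

```bash
mkdir -p pics; python3 - <<'E'
from workcell import *
import cv2,numpy as np
s=read_state();print({k:np.round(v,4).tolist() for k,v in s.items()})
for n in ["scene","top","wrist"]:
    im=get_image(n);cv2.imwrite(f"pics/{n}0.png",im[:,:,::-1]);m=camera_model(n)
    print(n,{k:np.round(v,4).tolist() for k,v in m.items()})
E
```

```text
{'t': 0.0, 'joint_pos': [-1.2824, 0.3537, 1.6341, -0.0, 1.1552, -0.0024], 'qvel': [-0.0, 0.0005, -0.0011, 0.001, -0.0006, 0.001], 'joint_efforts': [0.0013, -59.3839, -33.4213, 0.0698, 0.0233, -0.0001], 'tool_pos': [0.1791, -0.5983, 0.2139], 'orientation': [2.0656, 0.3039, -2.0661], 'ft_force': [0.0789, 0.4115, -0.1267], 'wrist_torque': [0.0259, -0.0859, -0.029], 'opening': 0.0918}
scene {'vertical_fov': 49.101, 'cx': 286.3354, 'cy': 203.7474, 'position': [1.3996, -0.2619, 1.2416], 'rotation': [-2.0334, -1.5293, 0.5565]}
top {'vertical_fov': 46.5824, 'cx': 281.0443, 'cy': 217.6302, 'position': [0.4503, -0.0136, 1.5675], 'rotation': [-2.1959, 2.1709, -0.0795]}
wrist {'vertical_fov': 68.872, 'cx': 279.1142, 'cy': 209.7159, 'T_tool_cam': [[-0.0004, -0.2562, 0.9666, -0.1698], [1.0, -0.0001, 0.0004, 0.0014], [0.0, 0.9666, 0.2562, -0.0718], [0.0, 0.0, 0.0, 1.0]]}
```

View pics/scene0.png

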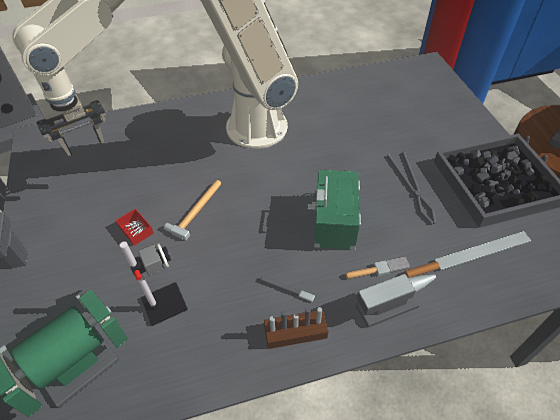

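View pics/top0.png

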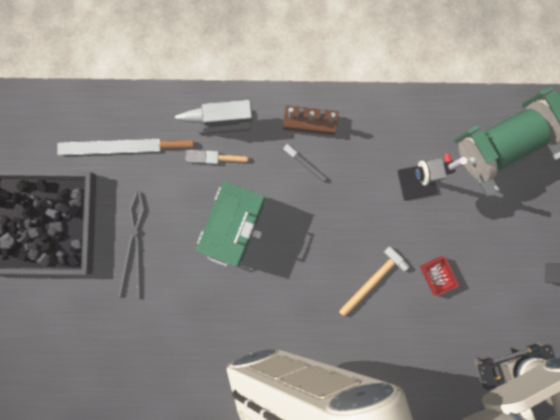

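```bash
python3 - <<'E'
import cv2,numpy as np
t=cv2.imread('pics/top0.png');s=cv2.imread('pics/scene0.png')
def crop(im,x,y,w,h,k):
    c=cv2.resize(im[y:y+h,x:x+w],None,fx=k,fy=k,interpolation=cv2.INTER_CUBIC)
    for i in range(0,w,10):
        cv2.line(c,(i*k,0),(i*k,6 if (x+i)%50 else 14),(0,255,255),1)
        if (x+i)%20==0: cv2.putText(c,str(x+i),(i*k,22),0,.35,(0,255,255),1)
    for i in range(0,h,10):
        cv2.line(c,(0,i*k),(6,i*k),(0,255,255),1)
        if (y+i)%20==0: cv2.putText(c,str(y+i),(8,i*k+4),0,.35,(0,255,255),1)
    return c
a=np.hstack([crop(t,190,170,80,100,5)[:300*5//3],crop(s,300,160,80,100,5)])
b=np.hstack([crop(t,390,140,80,20*3,5)[:100*5],crop(s,110,230,80,60,5)])
cv2.imwrite('pics/m1.png',np.vstack([a])) ; cv2.imwrite('pics/m2.png',np.hstack([crop(t,390,140,100,80,4),crop(s,110,230,100,100,4)[:320]]))
E
```

```text
(no output)
```

View pics/m1.png

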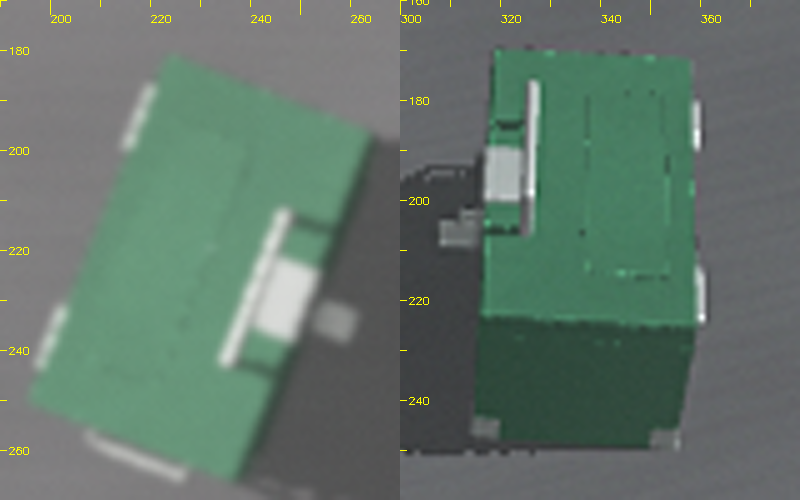

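View pics/m2.png

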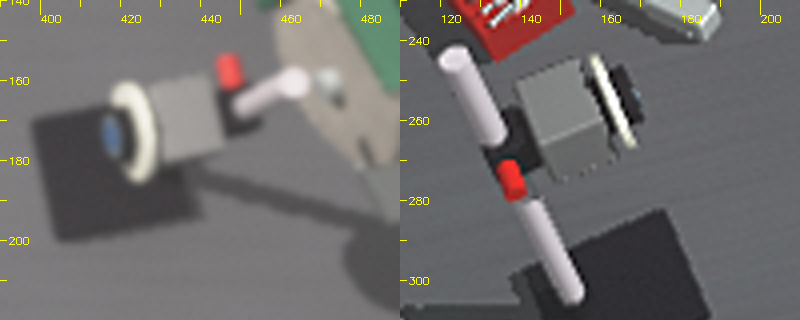

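```bash
cat > h.py <<'E'
from workcell import *
import numpy as np
from scipy.spatial.transform import Rotation as R
from scipy.optimize import least_squares
def cam(n,s=None):
    m=camera_model(n);f=210/np.tan(np.radians(m['vertical_fov'])/2)
    if n=='wrist':
        T=np.eye(4);T[:3,:3]=R.from_rotvec(s['orientation']).as_matrix();T[:3,3]=s['tool_pos']
        T=T@np.array(m['T_tool_cam']);Rm,p=T[:3,:3],T[:3,3]
    else: Rm,p=R.from_rotvec(m['rotation']).as_matrix(),np.array(m['position'])
    return f,m['cx'],m['cy'],Rm,p
def proj(c,P):
    f,cx,cy,Rm,p=c;q=(np.atleast_2d(P)-p)@Rm
    return np.c_[cx+f*q[:,0]/q[:,2],cy+f*q[:,1]/q[:,2]]
def onz(c,u,z):
    f,cx,cy,Rm,p=c;d=Rm@np.array([(u[0]-cx)/f,(u[1]-cy)/f,1]);return p+d*(z-p[2])/d[2]
def rz(a): return R.from_euler('z',a).as_matrix()
E
python3 - <<'E'
from h import *
T,S=cam('top'),cam('scene')
L=np.array([[-65,111,132],[-65,-111,132],[65,-111,132],[65,111,132],[-40,-45,172],[-40,45,172]])/1e3
t=np.array([[237,266.4],[264.4,196.6],[224.4,181],[196,250],[246.6,212],[235.4,242.4]])
s=np.array([[319,170],[316.6,223.2],[359.4,225],[358.4,172],[326.4,207],[326.6,176.6]])
def W(v): return L@rz(v[2]).T+[v[0],v[1],0]
for both in ((1,1),(1,0),(0,1)):
    fun=lambda v:np.r_[both[0]*(proj(T,W(v))-t).ravel(),both[1]*(proj(S,W(v))-s).ravel()]
    r=least_squares(fun,[.45,.1,1.3],x_scale=[.01,.01,.1]);print(both,r.x,np.degrees(r.x[2]));
    if both==(1,1):print(np.round(r.fun.reshape(-1,2),1).tolist())
def tri(a,b):
    g=least_squares(lambda X:np.r_[(proj(T,X)-a)[0],(proj(S,X)-b)[0]],[.5,-.3,.2]);return g.x,g.fun
print('glass',tri([417.5,173],[169.2,253.7]));print('ring',tri([422.2,173],[163.3,255.3]))
f=[onz(T,u,.014) for u in([398,170.5],[405.5,200.5],[440.5,193.8])];print('foot',f,onz(S,[176.2,282.5],.014))
for a,b in((0,1),(1,2)):
    d=f[b]-f[a];print(np.linalg.norm(d),np.degrees(np.arctan2(d[1],d[0])))
E
```

```text
(1, 1) [0.54138719 0.13952605 1.216554  ] 69.70340967347659
[[-0.5, -1.1], [-0.6, -1.6], [-1.4, -1.6], [-0.7, -0.6], [0.3, -0.5], [0.1, -1.6], [-0.9, -0.1], [-1.0, 0.2], [-0.3, 0.8], [-0.9, -0.2], [-1.2, -8.5], [-0.7, 0.1]]
(1, 0) [0.53810297 0.13811185 1.20876421] 69.2570877596608
(0, 1) [0.54699651 0.14017902 1.22463718] 70.16654173509946
glass (array([ 0.67741172, -0.38652019,  0.23003862]), array([-0.55097892, -0.09312467, -0.52874308, -0.03663609]))
ring (array([ 0.67757943, -0.40107804,  0.22879438]), array([-0.11917073, -0.01958067, -0.11399712, -0.00838629]))
foot [array([ 0.72122111, -0.38589474,  0.014     ]), array([ 0.62449238, -0.40930178,  0.014     ]), array([ 0.64736124, -0.52158976,  0.014     ])] [ 0.63408185 -0.4034116   0.014     ]
0.0995205356765166 -166.39669899745417
0.11459308953810574 -78.48843208546823
```

```bash
cat >> h.py <<'E'
C=np.array([.5405,.139,0]);YAW=np.radians(69.6)
def cw(p): return C+rz(YAW)@np.array(p)/1e3     # case mm -> world
def move(Rm,g,go=None):
    """tool-frame shift (mm), turn (deg) taking the tool to orientation Rm with grasp point at g"""
    s=read_state();R0=R.from_rotvec(s['orientation']).as_matrix()
    tcp=np.array(g)+Rm[:,0]*grasp_offset
    d=R0.T@(tcp-s['tool_pos'])*1e3;t=np.degrees(R.from_matrix(R0.T@Rm).as_rotvec())
    print('shift',np.round(d,1).tolist(),'turn',np.round(t,2).tolist(),'target tcp',np.round(tcp,3));return d,t
def orient(tilt,yaw=None,spin=0):
    """tool x down, z along yaw, y horizontal; then pitched about y by tilt deg (+: body leans towards +z dir), then spun about own x"""
    yaw=YAW if yaw is None else yaw
    z=np.array([np.cos(yaw),np.sin(yaw),0]);x=np.array([0,0,-1.]);y=np.cross(z,x)
    M=np.c_[x,y,z];return R.from_rotvec(y*np.radians(tilt)).as_matrix()@M@R.from_rotvec([np.radians(spin),0,0]).as_matrix()
E
python3 - <<'E'
from h import *
import workcell
print(dir(workcell)); 
s=read_state();print(R.from_rotvec(s['orientation']).as_matrix().round(3))
T,S=cam('top'),cam('scene')
L=np.array([[-65,111,132],[-65,-111,132],[65,-111,132],[65,111,132],[-40,-45,172],[-40,45,172]])/1e3
t=np.array([[237,266.4],[264.4,196.6],[224.4,181],[196,250],[246.6,212],[235.4,242.4]])-.4
s=np.array([[319,170],[316.6,223.2],[359.4,225],[358.4,172],[326.4,198.5],[326.6,176.6]])-.4
def W(v): return L@rz(v[2]).T+[v[0],v[1],0]
for b in ((1,1),(1,0),(0,1)):
    fun=lambda v:np.r_[b[0]*(proj(T,W(v))-t).ravel(),b[1]*(proj(S,W(v))-s).ravel()]
    r=least_squares(fun,[.45,.1,1.3],x_scale=[.01,.01,.1]);print(b,r.x,np.degrees(r.x[2]))
print(orient(-30).round(3));
try: print(grasp_offset)
except Exception as e: print(e)
E
```

```text
['PlanningError', '__builtins__', '__cached__', '__doc__', '__file__', '__loader__', '__name__', '__package__', '__spec__', 'camera_model', 'finish_job', 'get_image', 'grasp_offset', 'read_state']
[[-0.     0.287 -0.958]
 [ 0.001 -0.958 -0.287]
 [-1.    -0.001  0.   ]]
(1, 1) [0.53949043 0.14034317 1.2121166 ] 69.44916529207848
(1, 0) [0.53925851 0.13930152 1.20879981] 69.25912757888618
(0, 1) [0.53960755 0.14155895 1.21554882] 69.64581739645293
[[ 0.174 -0.937  0.302]
 [ 0.469  0.349  0.812]
 [-0.866 -0.     0.5  ]]
0.0187
```

```bash
sed -i 's/^C=.*/C=np.array([.5395,.1403,0]);YAW=np.radians(69.45)/' h.py
python3 -m jog '[[[-100,-20,-40],[-10,0,0],-1],[[-140,-60,-100],[-20,0,0],-1],[[-180,-100,-180],[-30,0,0],-1],[[-206,-140,-260],[-40,0,0],-1],[[-206,-180,-350],[-50,0,0],-1],[[-206,-227,-455],[-60,0,0],-1],[[-206,-227,-455],[-70,0,0],-1],[[-206,-227,-455],[-80,0,0],-1]]'
python3 -m jog '[[[0,0,0],[-10,0,0],-1],[[0,0,0],[-20,0,0],-1],[[0,0,0],[-30,0,0],-1],[[0,0,0],[-38,0,0],-1],[[0,0,0],[-38,0,0],-1]]'
python3 - <<'E'
from h import *
import cv2
s=read_state();print(np.round(s['joint_pos'],3),np.round(s['tool_pos'],4),R.from_rotvec(s['orientation']).as_matrix().round(3),s['t'])
im=get_image('wrist');cv2.imwrite('pics/w1.png',im[:,:,::-1]);np.save('w1.npy',np.r_[s['tool_pos'],s['orientation']])
print(proj(cam('wrist',s),[[.677,-.387,.23],cw([-83,0,70])]))
E
```

```text
t: 1.15
tool_pos: [0.4918, -0.3022, 0.4103]
orientation: [1.119, 1.264, -1.119]
ft_force: [1.7, -1.2, 0.3]
opening: 0.0918
t: 1.78
tool_pos: [0.4905, -0.3037, 0.4098]
orientation: [0.619, 1.481, -0.619]
ft_force: [-0.0, -0.2, -0.4]
opening: 0.0918
[-0.557  0.154  1.474  0.     1.515 -1.336] [ 0.4905 -0.3037  0.4098] [[-0.     0.712  0.702]
 [ 0.     0.702 -0.712]
 [-1.    -0.    -0.001]] 1.775
[[335.9241187  332.72176012]
 [465.45784778   3.67533484]]
```

View pics/w1.png

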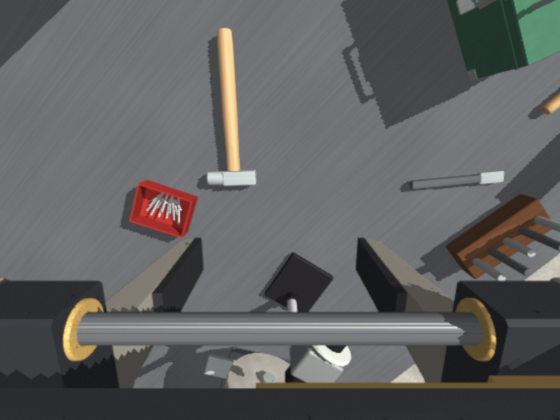

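```bash

python3 -m jog '[[[-10,40,30],[-10,0,0],-1],[[-10,80,60],[-20,0,0],-1],[[-10,120,90],[-30,0,0],-1],[[-10,138,102],[-40,0,0],-1],[[-10,138,102],[-50,0,0],-1],[[-10,138,102],[-60,0,0],-1],[[-10,138,102],[-70,0,0],-1],[[-10,138,102],[-80,0,0],-1]]'
python3 -m jog '[[[0,0,0],[-10,0,0],-1],[[0,0,0],[-20,0,0],-1],[[0,0,0],[-30,0,0],-1],[[0,0,0],[-35,0,0],-1],[[0,0,0],[-35,0,0],-1]]'
python3 - <<'E'
from h import *
import cv2
s=read_state();print(np.round(s['joint_pos'],3),np.round(s['tool_pos'],4),R.from_rotvec(s['orientation']).as_matrix().round(3),s['t'])
im=get_image('wrist');cv2.imwrite('pics/w2.png',im[:,:,::-1]);np.save('w2.npy',np.r_[s['tool_pos'],s['orientation']])
p=proj(cam('wrist',s),[[.677,-.387,.23]])[0];print(p)
x,y=max(int(p[0])-100,0),max(int(p[1])-100,0);c=im[y:y+200,x:x+200,::-1];print(x,y,c.shape)
cv2.imwrite('pics/w2c.png',cv2.resize(c,None,fx=3,fy=3,interpolation=cv2.INTER_CUBIC))
E
```

```text
t: 2.82
tool_pos: [0.6604, -0.2794, 0.4197]
orientation: [-0.475, 1.518, 0.476]
ft_force: [-0.3, -0.0, -0.6]
opening: 0.0919
t: 3.45
tool_pos: [0.674, -0.2348, 0.4171]
orientation: [-0.901, 1.418, 0.856]
ft_force: [-0.1, -1.4, -0.2]
opening: 0.092
[-0.317  0.392  1.147 -0.04   1.6   -3.014] [ 0.674  -0.2348  0.4171] [[-0.01  -0.902  0.431]
 [-0.039  0.431  0.901]
 [-0.999 -0.007 -0.04 ]] 3.45
[218.99285636  76.32790996]
118 0 (200, 200, 3)
```

View pics/w2c.png

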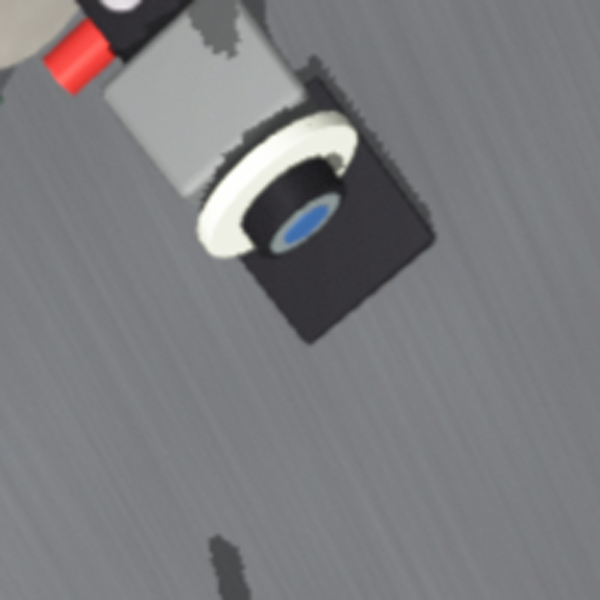

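```bash

python3 - <<'E'
from h import *
w=np.load('w2.npy');Wc=cam('wrist',{'tool_pos':w[:3],'orientation':w[3:]});T,S=cam('top'),cam('scene')
def u(x,y):return np.array([x/3-.33+118,y/3-.33])
f=[onz(Wc,u(*p),.014) for p in((435,240),(310,343),(245,262),(318,80))]
for p in f: print(p.round(4))
for a,b in((0,1),(1,2),(0,3)):
    d=f[b]-f[a];print('foot',np.linalg.norm(d).round(4),np.degrees(np.arctan2(d[1],d[0])))
def tri(l):
    g=least_squares(lambda X:np.concatenate([(proj(c,X)-a)[0] for c,a in l]),[.67,-.38,.23]);return g.x.round(4),g.fun.round(1)
G=[(T,[417.1,172.6]),(S,[168.8,253.3]),(Wc,u(307,224))];print('glass',tri(G),tri(G[1:]),tri([G[0],G[2]]))
Q=[(T,[421.8,172.6]),(S,[162.9,254.9]),(Wc,u(279,186))];print('ring',tri(Q))
for z in(.253,.258):
  for a,b in(((105,95),(187,195)),((187,195),(303,95))):
    d=onz(Wc,u(*b),z)-onz(Wc,u(*a),z);print('body',np.linalg.norm(d),np.degrees(np.arctan2(d[1],d[0])))
E
```

```text
[ 0.6296 -0.4044  0.014 ]
[ 0.7229 -0.3849  0.014 ]
[ 0.7361 -0.442   0.014 ]
[ 0.6519 -0.5092  0.014 ]
foot 0.0953 11.767249633210366
foot 0.0586 -76.99135448283671
foot 0.1072 -77.9888458469665
glass (array([ 0.6755, -0.3878,  0.2303]), array([ 0.4,  1. , -0.7, -0.1, -0.2,  0.6])) (array([ 0.6751, -0.3882,  0.2294]), array([-0.8, -0.1,  0.1,  0.3])) (array([ 0.6724, -0.3797,  0.2624]), array([0.7, 0.2, 0.1, 0.2]))
ring (array([ 0.678 , -0.4027,  0.2324]), array([ 1.2,  0. , -0.6, -0.1,  0.3,  0.6]))
body 0.03988330189221028 103.63140792948855
body 0.05113479659883534 -168.59719457112607
body 0.039290863909527435 103.63140792948846
body 0.05037522569310189 -168.59719457112612
```

```bash
python3 - <<'E'
from h import *
b=-orient(-30)[:,0]
move(orient(-30),cw([-86,0,70])+.1*b)
E
```

```text
shift [268.3, 274.5, 165.9] turn [-4.86, -32.29, 1.65] target tcp [0.495 0.022 0.14 ]
```

```bash

python3 -m jog '[[[30,40,20],[0,-5,0],0],[[60,80,40],[-1,-10,0],0],[[100,120,70],[-2,-15,1],0],[[140,160,95],[-3,-20,1],0],[[180,200,120],[-4,-25,1],0],[[225,240,145],[-5,-32,2],0],[[268,274,166],[-5,-32,2],0],[[268,274,166],[-5,-32,2],0]]'
cat > look.py <<'E'
import sys,cv2
from h import *
def look(name,pts,k=1,crop=None):
    s=read_state();im=get_image('wrist').copy();c=cam('wrist',s);np.save(name+'.npy',np.r_[s['tool_pos'],s['orientation']])
    print(s['t'],np.round(s['joint_pos'],2),np.round(s['tool_pos'],4),s['opening']);print(proj(c,pts).round(1).tolist())
    b=im[:,:,::-1].copy()
    cv2.imwrite(f'pics/{name}.png',b)
    if crop: x,y,w,h=crop;cv2.imwrite(f'pics/{name}c.png',cv2.resize(b[y:y+h,x:x+w],None,fx=k,fy=k,interpolation=cv2.INTER_CUBIC))
E
python3 - <<'E'
from look import *
move(orient(-30),cw([-86,0,70])-.1*orient(-30)[:,0])
look('w3',[cw([-83,10,70]),cw([-83,-10,70]),cw([-69,10,126]),cw([-69,-10,126]),cw([-65,111,132]),cw([-65,-111,132]),cw([-40,45,168]),cw([-40,-45,168])])
E
```

```text
t: 4.5
tool_pos: [0.5129, 0.1084, 0.2089]
orientation: [-0.649, 1.056, 1.004]
ft_force: [-0.5, -0.3, 0.5]
opening: 0.0459
shift [30.1, -22.1, -105.5] turn [-4.63, -7.53, 1.01] target tcp [0.495 0.022 0.14 ]
4.5 [-0.04  0.13  2.01  0.47  0.92 -3.02] [0.5129 0.1084 0.2089] 0.04585848980323834
[[268.7, 105.1], [245.9, 107.1], [270.0, 148.3], [243.7, 150.5], [406.9, 145.7], [112.2, 169.7], [323.5, 208.9], [196.6, 218.4]]
```

View pics/w3.png

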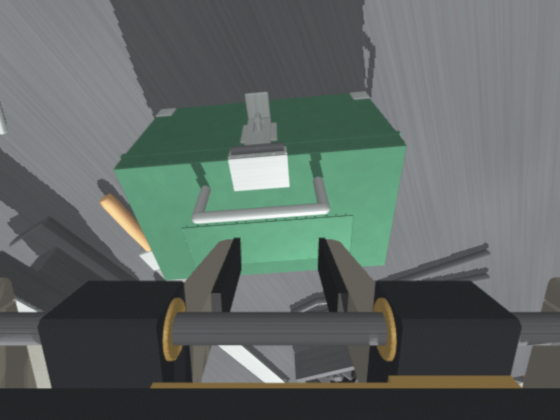

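```bash

python3 -m jog '[[[-20,-10,-40],[5,0,0],0],[[-20,-22,-80],[15,0,0],0],[[0,-22,-105],[25,0,0],0],[[20,-22,-105],[35,0,0],0],[[20,-22,-105],[45,0,0],0],[[20,-22,-105],[55,0,0],0],[[20,-22,-105],[65,0,0],0],[[20,-22,-105],[75,0,0],0]]'
python3 -m jog '[[[0,0,0],[10,0,0],0],[[0,0,0],[20,0,0],0],[[0,0,0],[30,0,0],0],[[0,0,0],[40,0,0],0],[[0,0,0],[50,0,0],0],[[0,0,0],[60,0,0],0],[[0,0,0],[70,0,0],0],[[0,0,0],[70,0,0],0]]'
python3 - <<'E'
from look import *
move(orient(-30,spin=180),cw([-86,0,70])-.1*orient(-30)[:,0]);print(read_state()['joint_pos'])
E
```

```text
t: 5.55
tool_pos: [0.4968, 0.0163, 0.1517]
orientation: [0.431, 1.428, 0.146]
ft_force: [1.1, -0.2, -0.1]
opening: 0.0461
t: 6.55
tool_pos: [0.4966, 0.0166, 0.1516]
orientation: [1.406, 1.387, -0.767]
ft_force: [0.3, -0.6, -0.8]
opening: 0.0461
shift [11.9, -3.1, -1.5] turn [30.44, 7.63, 1.12] target tcp [0.495 0.022 0.14 ]
[-0.24631337  0.21094103  2.06752173  0.51671188  0.86945189 -0.75454531]
```

```bash

python3 -m jog '[[[12,-3,-1],[10,2,0],0],[[12,-3,-1],[20,5,1],0],[[12,-3,-1],[30,7.6,1],0],[[12,-3,-1],[30.4,7.6,1.1],0]]'
python3 - <<'E'
from look import *
move(orient(-30,spin=180),cw([-86,0,70]))
look('w4',[cw([-83,10,70]),cw([-83,-10,70]),cw([-69,10,126]),cw([-69,-10,126]),cw([-65,111,132]),cw([-65,-111,132]),cw([-65,0,132]),cw([-65,0,0]),cw([-86,0,70])],4,(200,170,180,120))
E
```

```text
t: 7.05
tool_pos: [0.4945, 0.0214, 0.1394]
orientation: [1.901, 1.321, -1.098]
ft_force: [-0.5, -0.0, -0.1]
opening: 0.0461
shift [99.4, 0.6, -0.9] turn [0.15, 0.04, 0.08] target tcp [0.513 0.069 0.054]
7.05 [-0.33  0.26  2.09  0.69  0.9  -0.45] [0.4945 0.0214 0.1394] 0.04612776786857458
[[267.2, 209.9], [290.6, 210.0], [264.4, 169.2], [293.5, 169.2], [114.1, 159.7], [443.8, 160.7], [279.0, 160.2], [278.9, 210.7], [278.9, 213.3]]
```

View pics/w4.png

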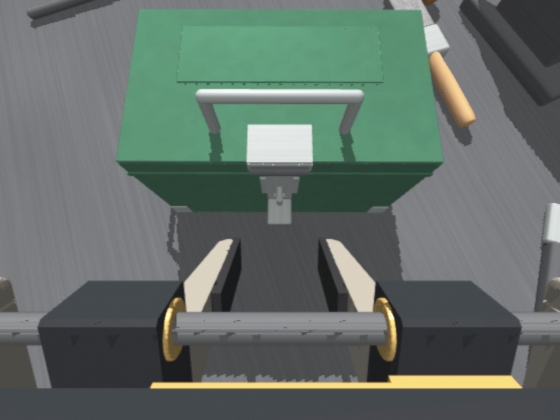

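```bash

python3 -m jog '[[[40,0.5,-1],[0,0,0],0],[[75,0.5,-1],[0,0,0],0],[[96,0.5,-1],[0,0,0],0],[[96,0.5,-1],[0,0,0],0],[[96,0.5,-1],[0,0,0],1],[[96,0.5,-1],[0,0,0],1],[[96,0.5,-1],[0,0,0],1],[[96,0.5,-1],[0,0,0],1]]'
python3 - <<'E'
from look import *
s=read_state();print(s['opening'],s['ft_force'])
def hasp(th):
    c,n=np.cos(th),np.sin(th);r=np.array([-17,-56])
    p=[-69+c*r[0]+n*r[1],0,126-n*r[0]+c*r[1]]
    return orient(-30+np.degrees(th),spin=180),cw(p)
for th in (.0,.3,.6,.9): move(*hasp(th))
E
```

```text
t: 8.1
tool_pos: [0.5118, 0.0681, 0.0575]
orientation: [1.903, 1.321, -1.099]
ft_force: [0.1, 0.9, 3.3]
opening: 0.0192
0.01923805571930113 [0.1466009  0.94493495 3.26219671]
shift [3.5, 0.6, 1.3] turn [0.02, -0.01, 0.08] target tcp [0.513 0.069 0.054]
shift [-11.7, 0.6, 16.7] turn [0.03, -17.2, 0.07] target tcp [0.505 0.049 0.059]
shift [-30.9, 0.5, 26.9] turn [0.04, -34.39, 0.07] target tcp [0.499 0.032 0.071]
shift [-52.2, 0.5, 31.1] turn [0.05, -51.58, 0.06] target tcp [0.494 0.018 0.087]
```

```bash

python3 -m jog '[[[-6.9,0,7.8],[0,-8.6,0],1],[[-14.7,0,14.4],[0,-17.2,0],1],[[-23.4,0,19.8],[0,-25.8,0],1],[[-33,0,23.9],[0,-34.4,0],1],[[-43,0,26.3],[0,-43,0],1],[[-43,0,26.3],[0,-43,0],1]]'
python3 -m jog '[[[0,0,0],[0,0,0],0],[[0,0,0],[0,0,0],0],[[-20,0,0],[0,0,0],0],[[-60,0,0],[0,0,0],0],[[-100,0,0],[0,0,0],0],[[-100,0,0],[0,0,0],0]]'
python3 - <<'E'
from look import *
print(read_state()['ft_force'])
look('w5',[cw([-69,0,126]),cw([-40,45,168]),cw([-40,-45,168])])
E
```

```text
t: 8.85
tool_pos: [0.4965, 0.0277, 0.0809]
orientation: [1.262, 0.882, -1.59]
ft_force: [2.6, -4.8, 1.3]
opening: 0.0191
t: 9.6
tool_pos: [0.506, 0.0483, 0.181]
orientation: [1.272, 0.879, -1.589]
ft_force: [-0.5, 0.2, -0.5]
opening: 0.0459
[-0.54213383  0.17954611 -0.50230728]
9.6 [ 0.22  0.28  1.84 -0.2   1.15  0.68] [0.506  0.0483 0.181 ] 0.04585866924382984
[[276.6, 172.9], [193.4, 150.3], [358.8, 150.3]]
```

View pics/w5.png

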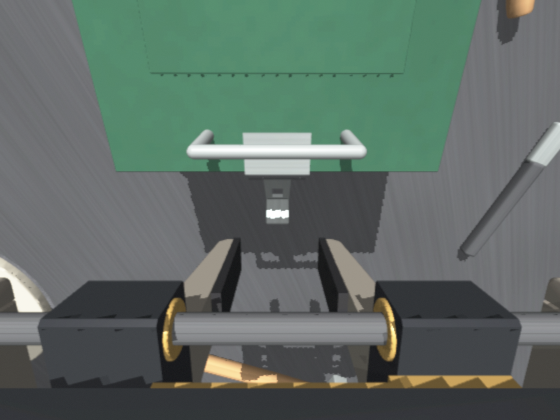

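```bash
cat >> h.py <<'E'
def lid(phi,back=4,b0=25,b1=33):
    c,n=np.cos(phi),np.sin(phi);B=np.radians(b0+b1*phi/1.9)
    p=[65-105*c+60*n,0,108+105*n+60*c]
    M=rz(YAW)@np.c_[[-np.sin(B),0,-np.cos(B)],[np.cos(B),0,-np.sin(B)],[0,-1,0]]
    return M,cw(p)-M[:,0]*back/1e3
E
python3 - <<'E'
from look import *
c=cam('wrist',read_state());print(proj(c,[cw([-117.4,0,94.5]),cw([-95,0,76])]))
move(*lid(0,84));move(*lid(0,4))
E
```

```text
[[278.38846924 212.0640351 ]
 [278.40969418 179.94969575]]
shift [-65.9, 0.2, -73.6] turn [-89.59, -9.52, -9.54] target tcp [0.535 0.129 0.227]
shift [12.3, 0.2, -56.8] turn [-89.59, -9.52, -9.54] target tcp [0.523 0.097 0.155]
```

```bash

python3 -m jog '[[[-40,0,0],[-10,-1,-1],0],[[-66,0,-20],[-20,-2,-2],0],[[-66,0,-45],[-30,-3,-3],0],[[-66,0,-74],[-40,-4,-4],0],[[-66,0,-74],[-50,-5,-5],0],[[-66,0,-74],[-60,-6,-6],0],[[-66,0,-74],[-70,-8,-8],0],[[-66,0,-74],[-80,-9,-9],0]]'
python3 -m jog '[[[0,0,0],[-9.6,-1,-1],0],[[0,0,0],[-9.6,-1,-1],0]]'
python3 - <<'E'
from look import *
move(*lid(0,4));print(read_state()['joint_pos'].round(2) if hasattr(read_state()['joint_pos'],'round') else read_state()['joint_pos'])
E
```

```text
t: 10.65
tool_pos: [0.5338, 0.1286, 0.224]
orientation: [0.063, 1.569, -0.748]
ft_force: [0.4, 0.5, 0.2]
opening: 0.0459
t: 10.9
tool_pos: [0.5336, 0.1288, 0.2243]
orientation: [-0.074, 1.61, -0.631]
ft_force: [-1.0, -0.8, 0.3]
opening: 0.0462
shift [77.3, 0.3, 1.8] turn [0.13, -0.27, 0.83] target tcp [0.523 0.097 0.155]
[ 0.43  0.42  1.6  -0.31  1.47 -0.69]
```

```bash

python3 -m jog '[[[40,0,2],[0,0,0.8],0],[[77,0,2],[0,0,0.8],0],[[77,0,2],[0,0,0.8],0],[[77,0,2],[0,0,0.8],1],[[77,0,2],[0,0,0.8],1],[[77,0,2],[0,0,0.8],1],[[77,0,2],[0,0,0.8],1],[[77,0,2],[0,0,0.8],1]]'
python3 - <<'E'
from h import *
print(read_state()['opening'],read_state()['ft_force'])
for p in np.arange(.0,1.0,.12): move(*lid(p,4))
E
```

```text
t: 11.9
tool_pos: [0.5249, 0.098, 0.1568]
orientation: [-0.062, 1.606, -0.619]
ft_force: [1.2, 3.1, 0.1]
opening: 0.0068
0.0068257437367936795 [1.22551588 3.08866115 0.07122559]
shift [2.6, -0.4, -1.2] turn [0.11, -0.11, -0.11] target tcp [0.523 0.097 0.155]
shift [-11.8, 1.2, -1.2] turn [0.12, -0.11, -2.2] target tcp [0.526 0.104 0.167]
shift [-25.8, 4.4, -1.2] turn [0.12, -0.11, -4.28] target tcp [0.529 0.112 0.178]
shift [-39.3, 9.4, -1.2] turn [0.12, -0.1, -6.36] target tcp [0.533 0.122 0.189]
shift [-52.1, 15.8, -1.2] turn [0.12, -0.1, -8.45] target tcp [0.537 0.132 0.197]
shift [-63.9, 23.8, -1.2] turn [0.12, -0.1, -10.53] target tcp [0.541 0.144 0.205]
shift [-74.7, 33.1, -1.2] turn [0.13, -0.1, -12.62] target tcp [0.545 0.156 0.211]
shift [-84.2, 43.6, -1.2] turn [0.13, -0.09, -14.7] target tcp [0.55  0.169 0.215]
shift [-92.4, 55.2, -1.2] turn [0.13, -0.09, -16.79] target tcp [0.555 0.182 0.217]
```

```bash

python3 -m jog '[[[-14.4,1.6,0],[0,0,-2.1],1],[[-28.4,4.8,0],[0,0,-4.2],1],[[-41.8,9.7,0],[0,0,-6.3],1],[[-54.5,16.1,0],[0,0,-8.4],1],[[-66.2,24,0],[0,0,-10.4],1],[[-77,33.3,0],[0,0,-12.5],1],[[-86.5,43.8,0],[0,0,-14.6],1],[[-94.6,55.3,0],[0,0,-16.7],1]]'
python3 - <<'E'
from h import *
print(read_state()['opening'],read_state()['ft_force'],np.round(read_state()['joint_pos'],2))
for p in np.arange(.92,1.85,.12): move(*lid(p,4))
E
```

```text
t: 12.9
tool_pos: [0.5556, 0.1801, 0.2201]
orientation: [-0.305, 1.611, -0.849]
ft_force: [-2.1, -6.0, 2.9]
opening: 0.0068
0.006836825751608021 [-2.0900201  -6.02422512  2.87558931] [ 0.56  0.63  1.38 -0.42  1.74 -0.59]
shift [4.7, -0.3, -1.1] turn [0.11, -0.15, 1.05] target tcp [0.553 0.177 0.217]
shift [-5.7, 9.2, -1.1] turn [0.12, -0.15, -1.04] target tcp [0.558 0.19  0.218]
shift [-14.9, 19.9, -1.1] turn [0.12, -0.15, -3.12] target tcp [0.563 0.204 0.218]
shift [-22.7, 31.6, -1.1] turn [0.12, -0.15, -5.21] target tcp [0.568 0.217 0.216]
shift [-29.0, 44.2, -1.1] turn [0.12, -0.14, -7.29] target tcp [0.573 0.229 0.212]
shift [-33.8, 57.4, -1.1] turn [0.13, -0.14, -9.37] target tcp [0.577 0.242 0.207]
shift [-36.8, 71.1, -1.1] turn [0.13, -0.14, -11.46] target tcp [0.582 0.253 0.2  ]
shift [-38.2, 85.0, -1.1] turn [0.13, -0.14, -13.54] target tcp [0.586 0.263 0.192]
```

```bash

python3 -m jog '[[[-7,6.4,0],[0,0,-1.4],1],[[-16.2,17.1,0],[0,0,-3.5],1],[[-24,28.8,0],[0,0,-5.6],1],[[-30.3,41.4,0],[0,0,-7.6],1],[[-35.1,54.6,0],[0,0,-9.7],1],[[-38.1,68.3,0],[0,0,-11.8],1],[[-39.5,82.2,0],[0,0,-13.9],1],[[-39.5,90,0],[0,0,-15],1]]'
python3 -m jog '[[[0,0,0],[0,0,0],1],[[0,0,0],[0,0,0],1]]'
python3 - <<'E'
from h import *
print(read_state()['opening'],read_state()['ft_force'],np.round(read_state()['joint_pos'],2))
for p in (1.6,1.7,1.8,1.9): move(*lid(p,4))
E
```

```text
t: 13.9
tool_pos: [0.5896, 0.2703, 0.1911]
orientation: [-0.52, 1.589, -1.043]
ft_force: [3.6, 5.5, 14.0]
opening: 0.0065
t: 14.15
tool_pos: [0.5898, 0.2708, 0.1903]
orientation: [-0.518, 1.589, -1.039]
ft_force: [5.5, 10.9, 8.5]
opening: 0.0067
0.00670876727033683 [ 5.50535466 10.90993192  8.51979898] [ 0.67  0.93  1.04 -0.5   2.03 -0.56]
shift [12.9, -23.0, -1.4] turn [0.09, 0.1, 3.72] target tcp [0.58  0.249 0.202]
shift [8.4, -12.3, -1.3] turn [0.09, 0.1, 1.98] target tcp [0.584 0.258 0.196]
shift [5.0, -1.1, -1.3] turn [0.09, 0.1, 0.24] target tcp [0.587 0.267 0.188]
shift [2.7, 10.3, -1.3] turn [0.09, 0.1, -1.49] target tcp [0.59  0.274 0.18 ]
```

```bash

python3 -m jog '[[[0,0,0],[0,0,0],0.6],[[0,0,0],[0,0,0],0.6],[[0,0,0],[0,0,0],0.6],[[-20,0,0],[0,0,0],0.6],[[-50,0,0],[0,0,0],0.6],[[-90,0,0],[0,0,0],0.3],[[-110,-40,0],[0,0,8],0],[[-120,-90,0],[0,0,16],0]]'
python3 - <<'E'
from h import *
s=read_state();print(s['opening'],s['ft_force'],np.round(s['joint_pos'],2));R0=R.from_rotvec(s['orientation']).as_matrix()
print(R0.round(3), 'case tcp',rz(YAW).T@(s['tool_pos']-C))
print('tool dirs of world up',R0[2].round(3))
move(orient(0),cw([-20,0,300]));move(orient(0),cw([40,0,380]));
E
```

```text
t: 15.15
tool_pos: [0.6071, 0.3177, 0.3269]
orientation: [-0.288, 1.614, -0.828]
ft_force: [0.2, 0.3, 2.0]
opening: 0.045
0.04503450736803925 [0.20273131 0.32161488 1.98059014] [ 0.66  0.75  0.92 -0.4   2.07 -0.64]
[[-0.232  0.261  0.937]
 [-0.609  0.712 -0.349]
 [-0.758 -0.652 -0.006]] case tcp [ 0.18984451 -0.00104881  0.32686364]
tool dirs of world up [-0.758 -0.652 -0.006]
shift [171.4, -129.4, -1.3] turn [-85.61, -32.03, 31.6] target tcp [0.532 0.122 0.281]
shift [71.6, -136.1, -1.6] turn [-85.61, -32.03, 31.6] target tcp [0.554 0.178 0.361]
```

```bash

python3 -m jog '[[[-20,-40,0],[-9,-3,3],0],[[-10,-70,0],[-18,-7,7],0],[[10,-95,0],[-27,-10,10],0],[[30,-115,0],[-36,-13,13],0],[[50,-130,0],[-45,-17,17],0],[[72,-136,0],[-54,-20,20],0],[[72,-136,0],[-63,-23.5,23],0],[[72,-136,0],[-72,-27,27],0]]'
python3 - <<'E'
from h import *
s=read_state();print(np.round(s['joint_pos'],2),s['ft_force'])
move(orient(0),cw([-20,0,300]))
E
```

```text
t: 16.15
tool_pos: [0.5539, 0.1757, 0.364]
orientation: [-0.857, 1.45, 0.669]
ft_force: [0.2, 0.0, -0.4]
opening: 0.0461
[ 0.38  0.18  1.54 -0.12  1.43 -2.15] [ 0.16325584  0.01045564 -0.4131935 ]
shift [87.3, -4.6, -50.9] turn [-13.43, -4.63, 4.84] target tcp [0.532 0.122 0.281]
```

```bash

python3 -m jog '[[[40,-4,-25],[-7,-2,2],0],[[87,-5,-51],[-13.4,-4.6,4.8],0],[[87,-5,-51],[-13.4,-4.6,4.8],0],[[87,-5,-51],[-13.4,-4.6,4.8],0]]'
python3 - <<'E'
from look import *
look('w6',[cw([0,-56,118]),cw([0,0,118]),cw([0,56,118])])
E
```

```text
t: 16.65
tool_pos: [0.5339, 0.1216, 0.2826]
orientation: [-0.938, 1.361, 0.932]
ft_force: [0.1, 0.3, -0.3]
opening: 0.0458
16.65 [ 0.22  0.17  1.72 -0.    1.25 -2.55] [0.5339 0.1216 0.2826] 0.04579028971793171
[[232.2, 213.8], [281.6, 213.5], [331.1, 213.1]]
```

View pics/w6.png

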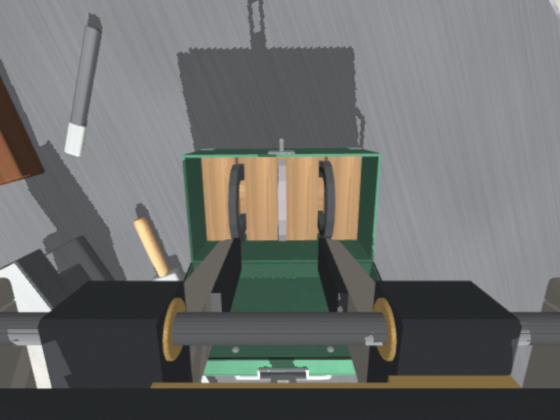

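```bash

python3 - <<'E'
from h import *
import cv2
w=np.load('w6.npy');c=cam('wrist',{'tool_pos':w[:3],'orientation':w[3:]})
im=cv2.imread('pics/w6.png').astype(int)
for col in (278,280,282,284,286):
    print(col,[int(v) for v in im[150:250:4,col].mean(1)])
th=np.linspace(0,2*np.pi,73)
for dx in(-3,0,3):
    P=[cw([dx+52*np.cos(t),0,66+52*np.sin(t)]) for t in th];r=proj(c,P);print(dx,r[:,1].min(),r[:,1].max())
    print(' heels',proj(c,[cw([dx+40,0,12]),cw([dx-40,0,12])])[:,1])
move(orient(0),cw([0,0,108]))
E
```

```text
278 [97, 137, 147, 149, 150, 144, 154, 144, 164, 180, 186, 184, 182, 173, 172, 173, 171, 171, 156, 138, 135, 127, 110, 64, 64]
280 [143, 147, 148, 153, 174, 179, 178, 179, 194, 195, 196, 197, 197, 193, 193, 193, 193, 195, 175, 175, 176, 171, 147, 66, 64]
282 [145, 147, 148, 152, 174, 178, 179, 179, 195, 195, 197, 198, 197, 193, 193, 194, 193, 195, 175, 176, 176, 171, 149, 67, 63]
284 [102, 146, 147, 153, 173, 178, 177, 179, 194, 193, 195, 195, 197, 192, 193, 192, 194, 194, 174, 175, 175, 170, 148, 66, 63]
286 [100, 140, 142, 141, 152, 155, 155, 159, 164, 164, 164, 164, 164, 170, 169, 169, 169, 170, 160, 162, 156, 153, 147, 65, 63]
-3 159.8309893400019 240.89900592492432
 heels [218.41438194 164.78769349]
0 162.21642591008134 243.10208339368972
 heels [220.33293297 166.88843754]
3 164.59250020347343 245.29660331170038
 heels [222.24511869 168.98188921]
shift [193.7, 2.4, 19.1] turn [-0.39, -0.09, 0.24] target tcp [0.54  0.14  0.089]
```

```bash

python3 -m jog '[[[40,2.4,19],[-0.4,0,0.2],0],[[95,2.4,19],[-0.4,0,0.2],0],[[150,2.4,19],[-0.4,0,0.2],0],[[180,2.4,19],[-0.4,0,0.2],0],[[194,2.4,19],[-0.4,0,0.2],0],[[194,2.4,19],[-0.4,0,0.2],0],[[194,2.4,19],[-0.4,0,0.2],0]]'
python3 - <<'E'
from h import *
move(orient(0),cw([0,0,108]));print(read_state()['ft_force'])
E
python3 -m jog '[[[0,0,0],[0,0,0],1],[[0,0,0],[0,0,0],1],[[0,0,0],[0,0,0],1],[[0,0,0],[0,0,0],1],[[0,0,0],[0,0,0],1],[[0,0,0],[0,0,0],1]]'
```

```text
t: 17.58
tool_pos: [0.5393, 0.1402, 0.0892]
orientation: [-0.943, 1.358, 0.941]
ft_force: [-0.2, -0.0, 0.2]
opening: 0.0458
shift [-0.1, -0.1, 0.2] turn [0.08, -0.06, 0.05] target tcp [0.54  0.14  0.089]
[-0.18072063 -0.01213075  0.21333711]
t: 18.32
tool_pos: [0.5381, 0.1395, 0.0877]
orientation: [-0.943, 1.36, 0.942]
ft_force: [-0.3, -1.5, 2.4]
opening: 0.0087
```

```bash

python3 -m jog '[[[-15,0,0],[0,0,0],1],[[-35,0,0],[0,0,0],1],[[-65,0,0],[0,0,0],1],[[-105,0,0],[0,0,0],1],[[-150,0,0],[0,0,0],1],[[-195,0,0],[0,0,0],1],[[-200,0,0],[0,0,0],1],[[-200,0,0],[0,0,0],1]]'
python3 - <<'E'
from h import *
s=read_state();print(s['opening'],s['ft_force'],s['joint_pos'])
tcp=np.array([.6438,-.2409,.2537]);M=orient(0,np.radians(12.2));move(M,tcp-M[:,0]*grasp_offset)
E
```

```text
t: 19.32
tool_pos: [0.538, 0.1399, 0.2876]
orientation: [-0.943, 1.36, 0.942]
ft_force: [0.3, 0.2, -1.2]
opening: 0.0088
0.008837048031950744 [ 0.26946395  0.21326002 -1.19950024] [ 2.52452875e-01  1.83154554e-01  1.69560246e+00 -1.23796337e-03
  1.26524035e+00 -2.53142297e+00]
shift [34.4, -232.3, -319.7] turn [57.33, -0.16, -0.0] target tcp [ 0.644 -0.241  0.254]
```

```bash

python3 -m jog '[[[0,-15,-20],[3,0,0],1],[[0,-40,-55],[9,0,0],1],[[0,-70,-96],[16,0,0],1],[[5,-100,-138],[23,0,0],1],[[10,-130,-179],[30,0,0],1],[[15,-160,-220],[37,0,0],1],[[20,-185,-255],[44,0,0],1],[[25,-200,-275],[49,0,0],1]]'
python3 - <<'E'
from h import *
s=read_state();print(s['opening'])
tcp=np.array([.6438,-.2409,.2537]);M=orient(0,np.radians(12.2));move(M,tcp-M[:,0]*grasp_offset)
E
```

```text
t: 20.32
tool_pos: [0.6286, -0.1896, 0.2603]
orientation: [-0.277, 1.559, 0.277]
ft_force: [-0.4, 1.2, -1.4]
opening: 0.0086
0.00863154854830476
shift [6.5, -53.4, -3.4] turn [8.04, -0.33, -0.04] target tcp [ 0.644 -0.241  0.254]
```

```bash

python3 -m jog '[[[2,-18,-1],[3,0,0],1],[[4,-36,-2],[6,0,0],1],[[6,-48,-3],[8,-0.3,0],1],[[6.5,-53,-3.4],[8,-0.3,0],1],[[6.5,-53,-3.4],[8,-0.3,0],1],[[6.5,-53,-3.4],[8,-0.3,0],1]]'
python3 - <<'E'
from h import *
import cv2
s=read_state();tcp=np.array([.6438,-.2409,.2537]);M=orient(0,np.radians(12.2));move(M,tcp-M[:,0]*grasp_offset);print(s['tool_pos'],s['opening'])
S=get_image('scene');T=get_image('top')
cv2.imwrite('pics/s9.png',S[:,:,::-1]);cv2.imwrite('pics/t9.png',T[:,:,::-1])
def box(im,x,y,w,h,k):return cv2.resize(im[y:y+h,x:x+w,::-1],None,fx=k,fy=k,interpolation=cv2.INTER_CUBIC)
m=np.array(tcp)-[0,0,.0237]
# expected shoe outline in the scene view
th=np.radians(12.2);yd=np.array([np.cos(th),np.sin(th),0])
P=[m+yd*a/1e3+[0,0,b/1e3] for a,b in((0,54),(52,10),(-52,10),(44,-54),(-44,-54),(0,0))]
print('scene',proj(cam('scene'),P).round(1).tolist());print('top',proj(cam('top'),P).round(1).tolist())
cv2.imwrite('pics/f9.png',np.vstack([box(S,100,160,200,145,4)[:580]]))
E
```

```text
t: 21.08
tool_pos: [0.6449, -0.2381, 0.2568]
orientation: [-0.173, 1.561, 0.172]
ft_force: [-0.4, 0.2, -0.8]
opening: 0.009
shift [3.1, -2.5, -1.7] turn [0.36, 0.17, 0.05] target tcp [ 0.644 -0.241  0.254]
[ 0.6448669  -0.23807903  0.25681369] 0.009043045482450475
scene [[218.6, 218.9], [228.3, 242.8], [213.3, 215.4], [229.7, 253.9], [217.3, 231.1], [221.1, 231.0]]
top [[367.8, 181.5], [360.9, 165.5], [369.0, 202.3], [357.9, 172.2], [364.4, 202.0], [364.3, 184.4]]
```

View pics/f9.png

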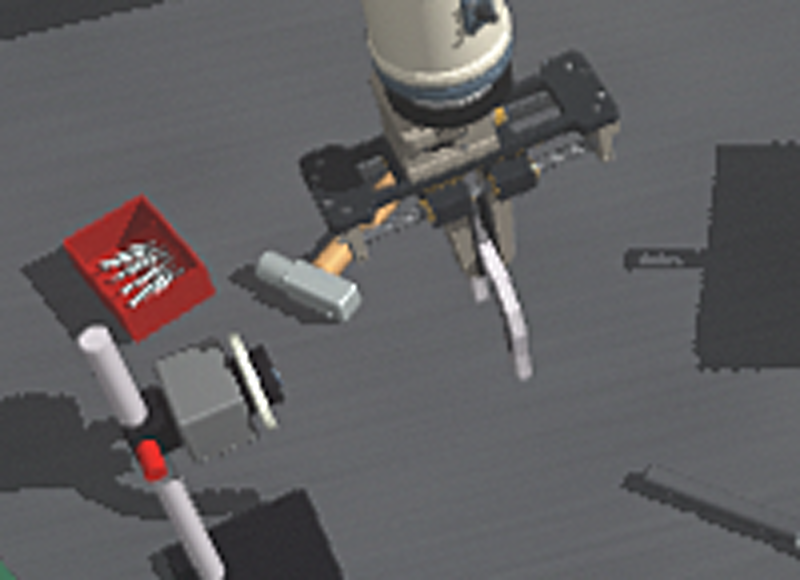

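```bash

python3 -m jog '[[[3,-2.5,-1.7],[0.4,0.2,0],1],[[3,-2.5,-1.7],[0.4,0.2,0],1],[[3,-2.5,-1.7],[0.4,0.2,0],1],[[3,-2.5,-1.7],[0.4,0.2,0],1]]'
python3 - <<'E'
from h import *
import cv2
s=read_state();tcp=np.array([.6438,-.2409,.2537]);M=orient(0,np.radians(12.2));move(M,tcp-M[:,0]*grasp_offset);print(s['t'],s['opening'],s['qvel'])
S=get_image('scene');T=get_image('top');W=get_image('wrist')
def box(im,x,y,w,h,k):return cv2.resize(im[y:y+h,x:x+w,::-1],None,fx=k,fy=k,interpolation=cv2.INTER_CUBIC)
m=np.array(tcp)-[0,0,.0237];th=np.radians(12.2);yd=np.array([np.cos(th),np.sin(th),0])
P=[m+yd*a/1e3+[0,0,b/1e3] for a,b in((0,54),(52,10),(-52,10),(44,-54),(-44,-54),(0,0))]
for n in('scene','top','wrist'):print(n,proj(cam(n,s),P).round(1).tolist())
a=np.hstack([box(S,285,130,100,120,4)[:400,:400],box(T,335,130,100,100,4)])
b=box(W,200,140,160,90,5)[:,:800] if 0 else box(W,180,100,200,100,4)[:200]
cv2.imwrite('pics/f10.png',np.vstack([a,box(W,180,175,200,50,4)]))
E
```

```text
t: 21.68
tool_pos: [0.6438, -0.2414, 0.2536]
orientation: [-0.167, 1.565, 0.165]
ft_force: [-0.4, -0.2, 0.0]
opening: 0.0089
shift [-0.1, 0.5, 0.1] turn [-0.08, -0.04, 0.06] target tcp [ 0.644 -0.241  0.254]
21.675 0.008935936419385577 [ 0.00078288 -0.00161644 -0.00026894 -0.00032573 -0.00052806  0.00248878]
scene [[218.6, 218.9], [228.3, 242.8], [213.3, 215.4], [229.7, 253.9], [217.3, 231.1], [221.1, 231.0]]
top [[367.8, 181.5], [360.9, 165.5], [369.0, 202.3], [357.9, 172.2], [364.4, 202.0], [364.3, 184.4]]
wrist [[282.9, 277.8], [282.1, 316.7], [282.3, 163.6], [281.5, 265.4], [281.6, 164.8], [282.1, 239.9]]
```

View pics/f10.png

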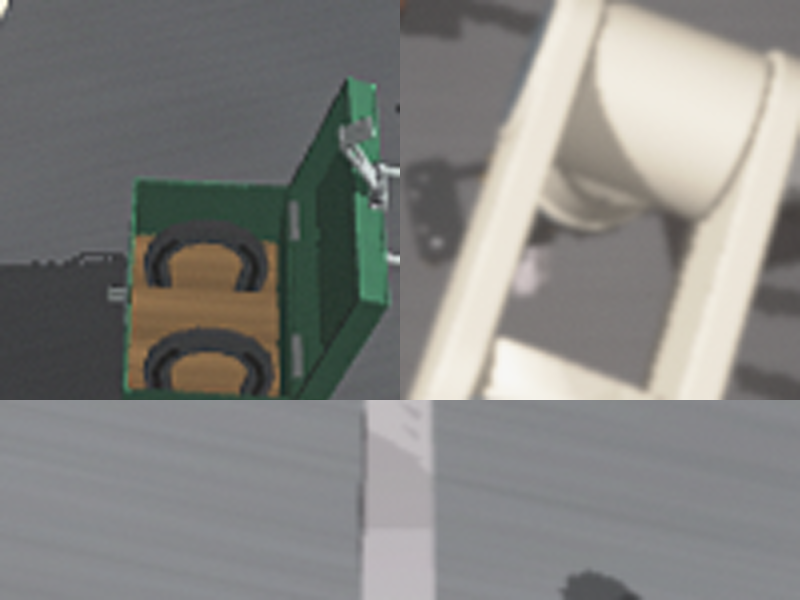

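```bash
python3 -c "
from workcell import *
s=read_state();print(s['t'],s['opening'],s['tool_pos']);print(finish_job())"
```

```text
21.825 0.008590771892127997 [ 0.64378914 -0.24139334  0.25360754]
the job is handed in; nothing more can be done
None
```

I handed the job in at t = 21.8 s with the aluminium shoe held steady in front of the inspection camera. No verdict came back.

**What I did:**
- I pinched the hasp tab and swung it off the staple, to about 0.75 rad.
- I took the lid's bow handle and opened the lid to about 1.8 rad, well past upright.
- I lifted the aluminium shoe out of the middle slot, turned it and held it up to the lens, toe up.

**Last checks:**
- **Position:** the tool was within 0.5 mm and 0.1° of its computed pose. That pose puts the shoe's middle 150 mm in front of the lens glass at (0.6755, -0.3875, 0.230), with the lens direction at -77.8°. The joints were still and the fingers had closed to 9 mm, the shoe's thickness.
- **Pictures:** the lid stood open with the hasp swung out, and both steel shoes were upright in their slots. The camera, hammer and nail tin looked undisturbed. I did not check the tongs, brush and chisel closely at the end.

**Weaker points:**
- **Lens measurement:** the three camera views agreed to about 1 pixel together, but the top and wrist pair alone put the glass 32 mm higher. Those two look from nearly the same direction, so I trusted the combined fit. I expect it to be good to a few millimetres and about 1°.
- **Shoe in the jaws:** the wrist picture put the shoe about 2.5 pixels (1–2 mm) off the prediction along the jaw direction. That is within calibration error, so I left it.
- **Ground side:** that it faces the lens follows from the stated pose in the case. I never saw the crease clearly.
- **Arm moves:** one approach to the hasp ran into the last joint's limit and stopped over the lid without touching it. I turned the gripper half round and used that grasp instead.

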